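# Clamp a shoe sole in the bonding jig

### The arm

A 6-joint arm with a two-finger parallel gripper is mounted at the origin on the work surface. World frame = base frame: x ahead of the robot, y to its left, z up, the work surface at z = 0. Lengths are in m, angles in rad, forces in N, time in s.
With the tool pointing down it reaches from about 0.3 to 0.875 m from the base axis. Payload 6.4 kg.
Tool frame: the origin (TCP) lies midway between the tips of the shut fingers; the grasp point (between the pads) lies 19 mm behind it (grasp_offset is the distance from the TCP to the grasp point, in m); z points along the fingers, y is the line along which they close (so a half turn about z gives the same grasp; the last joint's range is limited). The gripper opens to 85 mm and grips with 20 to 120 N. Pads are 22 mm wide; open, the fingers measure 114 mm over their backs; the gripper's body (76 mm by 85 mm) begins 54 mm behind the grasp point. The pads swing forward as they close: fully open they stand 13 mm farther back than shut.
Start: joints at [0.991, 0.181, 1.607, -0, 1.354, -0.206], TCP at [0.21, 0.535, 0.231] pointing down, gripper open.
Joint ranges: [-2.99, 2.99], [-0.89, 2.07], [0.3, 2.58], [-1.14, 4.28], [0, 2.63], [-3.12, 3.12]. Speed limits (rad/s): [2.57, 2.57, 3.01, 3.14, 3.14, 3.14].

### API

Orientations are given as a unit quaternion [w, x, y, z].
In Python, from bench import * gives the robot as it stands. The module is installed in compiled form; this text tells all that it offers.
- The arm moves only by the tool servo_tool, never from a script. Its argument "commands" is text: rows parted by semicolons, each of 7 numbers parted by spaces: the turn, a rotation vector about the tool's x, y, z in rad, then the shift along the tool's x, y, z in mm, then the opening, from 0 (shut) to 1 (fully open). In form: wx wy wz dx dy dz claw; .... A call has 1 to 5 rows; each row shifts and turns the commanded pose from where the row before left it, along the tool's axes as they then stand; what a row does not reach is not made up. A row lasts 1/8 s, in which the tool goes at most 62.5 mm and 10.7 degrees, less where a joint would pass 70% of its speed; a pose out of reach is approached as far as the arm can. A call with a gripper value outside its range is refused whole. The fingers move at their own pace and stop on an object; the grip force is fixed at half the most. Time passes only in rows, so rows that do not move let the fingers close. It gives the time, the measured TCP pose, the force, the opening and the grip force at its end, in the units of the state.
- get_obs(): the state, without advancing time (a new reading comes with each control period).
- camera(name): name is "side" or "top" or "wrist"; returns the picture (480x640x3 uint8, blue, green, red); there is no depth.
- calibration(name): a dict with "fx", "fy", "cx", "cy" (pixels), "k1" (the pictures are not rectified: a ray, as slopes to the right and down, at radius r is drawn at 1 + k1 r^2 times it, then the intrinsics apply), "R" (3x3) and "t" (3): a world point X has camera coordinates R X + t. Camera axes: x right, y down, z forward; pixel columns grow to the right and rows downward; lengths in m; the calibration is good to about 2 mm. A picture is of the moment at which its call begins: read the wrist's pose just before it. calibration takes no time and is no camera call; for the wrist camera it gives the pose at the moment of the call.
- hand_in(): hands the job in; it is judged then, once.
The state is a dict: "time_s": time; "q": joint angles; "dq": joint speeds; "joint_efforts": joint torques, N m; "eef_pos": TCP position; "eef_rot": TCP orientation; "wrist_force": force on the tool from outside, world axes, zero at the start; "torque": the same for the moment, N m; "opening": opening from 0.0 (shut) to 1.0 (fully open); "grasp_force": force on a finger pad.
Only numpy, scipy, OpenCV 4.12 (cv2) and the standard library are available. Lean on these libraries where they do the work, as an engineer would, in place of code of your own. Each camera call takes 0.05 s, during which the arm holds its last target. There are 200 camera calls.

### The job

Clamp the shoe sole that lies in the bonding jig: push the steel strap over it with the outside of a finger until the strap is fully home against its stop, its end under the cam, and only then push the black-handled cam lever all the way down. Do it by pushing alone: grip and lift nothing, and leave the sole and the things standing around the jig where they are.

Things in the scene. Friction and masses are not known exactly. Their poses are not given: they have to be found in the camera images.
- jig: Fixed aluminium plate 250 (x) x 280 (y) x 12 mm, yaw within 0.3 rad. Origin: centre of its underside, on the table. Its x points away from the robot, y to the robot's left. Carries the strap post near its -y edge and the cam lever's bracket near +y (y 73 to 115 mm, x within +-22 mm, 79 mm high, measured from the origin), and six pins round the sole, 24 mm above the table.
- strap (a joint): Strap angle about the vertical through strap_pivot, rad: 0 = home on its stop, along the jig's +y across the sole, its end under the cam. Grows counter-clockwise seen from above: at angle s it points along (-sin s, cos s) in the jig's x, y, so parked (start 0.65 to 1.3) its free end is nearer the robot. Limits 0 to 1.7. Stays where left; about 0.2 N m moves it (2 N at strap_mid).
- strap_pivot (a point): On the strap's pivot axis, at mid-thickness of the strap, 47 mm above the table, at jig x 0, y -110 mm. The nut above it reaches 64 mm.
- strap_mid (a point): On the strap's centre line, mid-thickness, 100 mm from the pivot. The strap is a level steel bar 24 mm wide, 14 mm thick (40 to 54 mm above the table), its end 205 mm from the pivot. A rubber pad 30 mm across hangs under it 110 mm from the pivot, down to 25.5 mm above the table. Push the edge on the robot's side.
- lever (a joint): Cam lever angle about its level pin (along the jig's x, at cam_pin), rad: 0 = upright, released; grows as the handle swings to the jig's +y and down; 1.45 = fully down on its stop, nearly level, pointing to +y. Starts 0 to 0.4. Stays where left; about 0.3 N m moves it (4 N at 80 mm from the pin).
- cam_pin (a point): Axis of the lever's pin, 70 mm above the table, at jig x 0, y 85 mm.
- lever_tip (a point): End of the lever's black handle, on its centre line, 105 mm from the pin. The handle is a flat bar 24 mm wide (along the jig's x) and 14 mm thick, from 45 to 105 mm from the pin. Push it on the side that faces the strap, which becomes its upper side.
- sole: Loose dark rubber shoe sole, 194 mm long (along the jig's x), 72 mm at its widest, 12 mm thick, lying on the jig plate between the pins, its top 24 mm above the table. Origin: underside, on its centre line.
- thread_cone: Loose bystander: off-white cone of thread, 56 mm across and 100 mm high. Origin: centre of its underside.
- cement_jar: Loose bystander: amber glass jar with black cap, 60 mm across and 85 mm high. Origin: centre of its underside.
- rivet_cup: Loose bystander: open brown cup, 66 mm across and 60 mm high. Origin: centre of its underside.
Mind the look-alikes: they are no part of the job. Several things have the shape of the sole; the one meant has the colours described above.

How it is judged:
On the way, in this order (a step that is already met when the one before it is completed fails the run):
1. the strap is swung fully home across the sole, the lever still up (value of joint strap below 0.06 rad and value of joint lever below 0.7 rad), for 0.2 s.
2. the cam lever is pushed all the way down with the strap home (value of joint strap below 0.06 rad and value of joint lever above 1.33 rad), for 0.2 s.
At the end, for the whole second after the job is handed in: The strap is home (within 0.06 rad of its stop), the cam lever is down (beyond 1.33 of 1.45 rad), both at rest; the sole lies flat within 12 mm of its place in the jig and each bystander is within 30 mm of where it stood (all of step 2 and velocity of joint lever between -0.05 and 0.05 rad/s and velocity of joint strap between -0.05 and 0.05 rad/s and horizontal distance between sole and jig below 0.012 m and z of sole in the frame of jig below 0.016 m and distance of each of thread_cone, cement_jar, rivet_cup from where it was at the start of the episode below 0.03 m); the robot touches nothing.
It fails at once if the cam lever is pushed down before the strap is home (value of joint lever above 0.8 rad and value of joint strap above 0.12 rad).
It fails at once if the sole is lifted or shoved out of its pins (z of sole in the frame of jig above 0.022 m or distance of sole from where it was at the start of the episode above 0.02 m).
It fails at once if a bystander is lifted, tipped or pushed away (distance of any of thread_cone, cement_jar, rivet_cup from where it was at the start of the episode above 0.03 m or angle between any of thread_cone, cement_jar, rivet_cup's own z axis and vertical above 0.5 rad).
It also fails if it takes over 48 s, if anything falls off the work surface, if the arm or the gripper's body presses on something with over 40 N, if the wrist force passes 120 N, or if a joint passes its speed limit or range.

## Working session

There is one attempt and no reset: what is moved stays moved. The work goes in short steps, Python scripts to look and compute and a tool call to move; the robot and the scene stay as the last step left them, time stands still between calls to the robot, and variables do not carry over. Pictures are saved under pics/ and viewed, at most 10 in all, crops included, and the job is handed in when it is done.

Besides the shell and the picture viewer there is one more tool, called after ">>>" as a command line: name --argument value ..., lists and objects as JSON in quotes. servo_tool: Moves the arm, as the interface text tells. Its arguments: {"type":"object","properties":{"commands":{"type":"string"}},"required":["commands"]}

```bash
mkdir -p pics; python3 - <<'E'
from bench import *
import cv2
for n in("top","side"):
    cv2.imwrite(f"pics/{n}0.png",camera(n)); c=calibration(n); print(n,c)
o=get_obs();print(o["eef_pos"],o["eef_rot"],o["time_s"],o["opening"])
E
```

```text
top {'fx': 468.0592124492659, 'fy': 468.0592124492659, 'cx': 317.96177770108704, 'cy': 239.0936542252269, 'k1': -0.0377507865431937, 'R': array([[-0.06162449, -0.9980923 ,  0.00376739],
       [-0.97040254,  0.05903097, -0.23416716],
       [ 0.23349805, -0.01808631, -0.97218905]]), 't': array([0.04579684, 0.59970025, 1.10080753])}
side {'fx': 507.3277335111585, 'fy': 507.3277335111585, 'cx': 323.7190986861938, 'cy': 239.22678680689032, 'k1': -0.14537077487258962, 'R': array([[ 9.83612372e-01, -1.80295150e-01,  6.00312156e-04],
       [-1.13014030e-01, -6.19143123e-01, -7.77103353e-01],
       [ 1.40479645e-01,  7.64300629e-01, -6.29372718e-01]]), 't': array([-0.55078313,  0.17762159,  0.8881183 ])}
[0.20970008 0.53488746 0.23050349] [-2.86580747e-04  1.85837878e-01  9.82580119e-01 -7.15245271e-04] 0.1 1.002620624270683
```

View pics/top0.png

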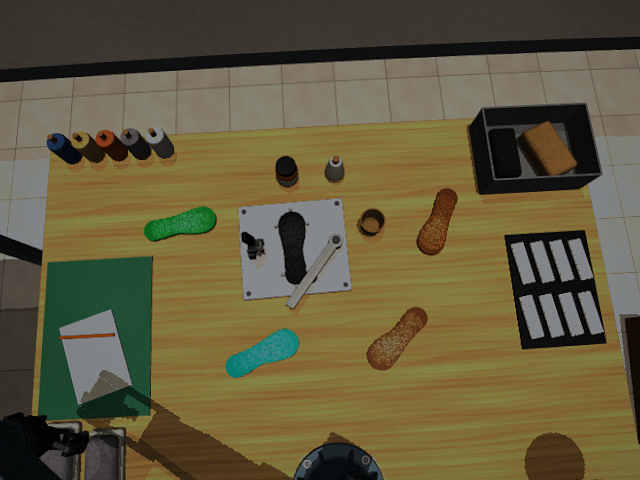

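View pics/side0.png

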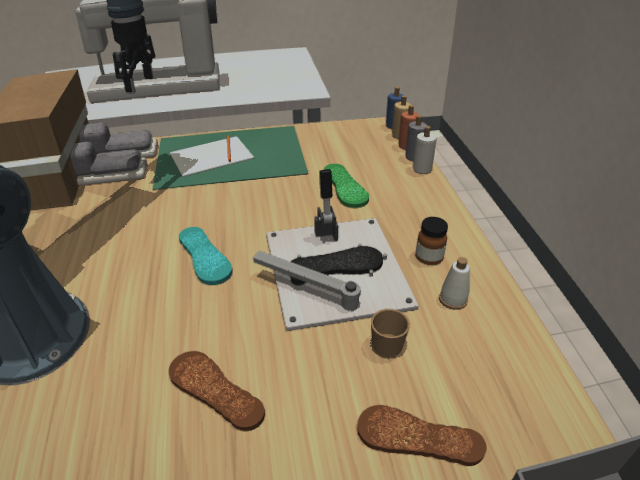

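The top view shows the jig at about (238–352, 198–300), the strap nut at (336,240) and strap end at (291,305). The lever is at (250,243), the jar at (287,170), the cone at (335,168) and the cup at (371,222). The side view shows the same layout with the lever nearly upright. I'll enlarge both next.

```bash
python3 - <<'E'
import cv2
a=cv2.imread("pics/top0.png")[150:320,225:395]; cv2.imwrite("pics/topc.png",cv2.resize(a*1,None,fx=3.5,fy=3.5,interpolation=cv2.INTER_CUBIC))
a=cv2.imread("pics/side0.png")[155:335,240:420]; cv2.imwrite("pics/sidec.png",cv2.resize(a,None,fx=3.3333,fy=3.3333,interpolation=cv2.INTER_CUBIC))
E
```

```text
(no output)
```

View pics/topc.png

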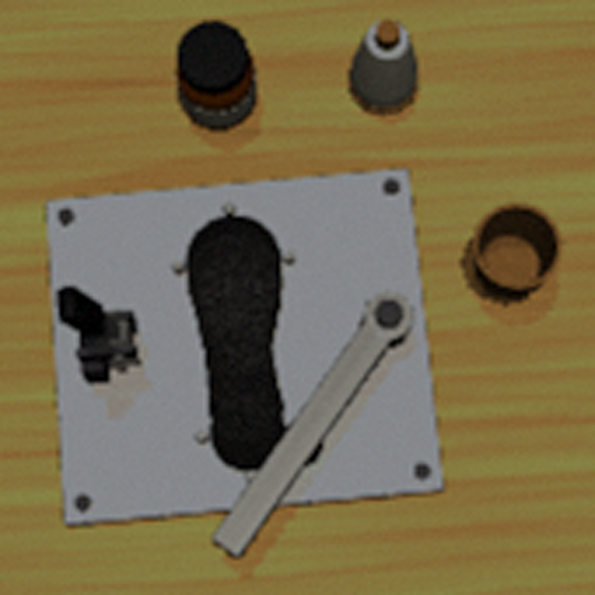

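View pics/sidec.png

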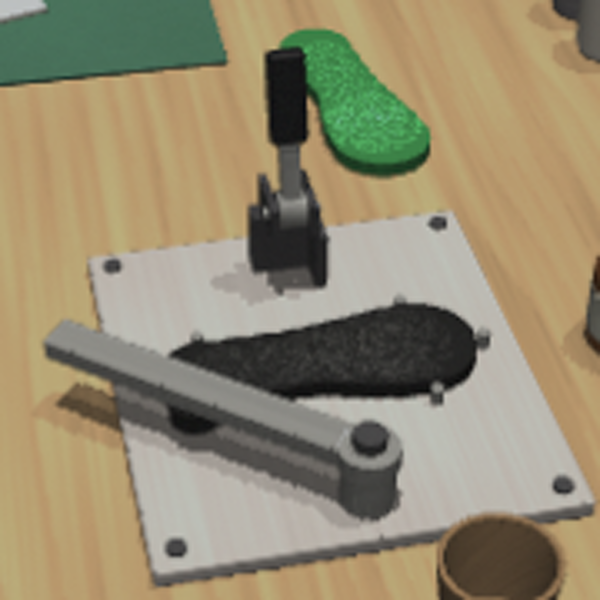

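The enlarged top crop shows plate corners (48,203), (407,170), (442,490) and (66,523), the nut at (390,314) and strap end (227,548). The side crop shows plate corners (90,262), (450,212), (592,505) and (155,577), the nut at (370,436), strap end (58,330) and the handle's end at (285,52).

```bash
cat > h.py <<'E'
from bench import *
import numpy as np, cv2
from scipy.optimize import brentq
def ray(n,u,v):
    c=calibration(n); a=np.array([(u-c["cx"])/c["fx"],(v-c["cy"])/c["fy"]]); s=a.copy()
    for _ in range(20): s=a/(1+c["k1"]*(s@s))
    return -c["R"].T@c["t"], c["R"].T@np.array([*s,1])
def pt(n,u,v,z):
    o,d=ray(n,u,v); return o+d*(z-o[2])/d[2]
T=lambda x,y:("top",225+(x+.5)/3.5-.5,150+(y+.5)/3.5-.5)
S=lambda x,y:("side",240+(x+.5)/3.3333-.5,155+(y+.5)/3.3333-.5)
E
python3 - <<'E'
from h import *
np.set_printoptions(precision=4,suppress=True)
loc=np.array([[125,140],[125,-140],[-125,-140],[-125,140]])/1000
for f,cs,nut,end in((T,[(48,203),(407,170),(442,490),(66,523)],(390,314),(227,548)),(S,[(450,212),(592,505),(155,577),(90,262)],(370,436),(58,330))):
    P=np.array([pt(*f(*c),.012)[:2] for c in cs]); c=P.mean(0)
    q=P-c; yaw=np.arctan2((loc[:,0]*q[:,1]-loc[:,1]*q[:,0]).sum(),(loc*q).sum())
    R=np.array([[np.cos(yaw),-np.sin(yaw)],[np.sin(yaw),np.cos(yaw)]])
    J=lambda p:R.T@(p[:2]-c)
    print("c",c,"yaw",yaw,"res",q-loc@R.T)
    n=pt(*f(*nut),.064);e=pt(*f(*end),.054)
    print("nut",J(n),"end",J(e),e); d=J(e)-[0,-.11]; print("s",np.arctan2(-d[0],d[1]),np.hypot(*d))
    # lever angle
    t=(68,292) if f is T else (285,51)
    o,dd=ray(*f(*t)); best=min(((lambda p:(np.linalg.norm(np.cross(p-o,dd/np.linalg.norm(dd))),L))(np.array([*(c+R@[0,.085+.105*np.sin(L)]),.07+.105*np.cos(L)]))) for L in np.arange(-.1,.7,.01)); print("lever",best)
for n,u in (("jar",(215,50,.085)),("cone",(388,30,.1)),("cup",(515,245,.06))): print(n,pt(*T(u[0],u[1]),u[2]))
E
```

```text
c [0.5966 0.0735] yaw 0.031129091952603195 res [[-0.0022 -0.0019]
 [-0.0011  0.0018]
 [ 0.001   0.0019]
 [ 0.0023 -0.0018]]
nut [-0.0004 -0.1102] end [-0.1557  0.0204] [0.4403 0.089  0.054 ]
s 0.8738919730421253 0.20309877740822835
lever (np.float64(0.007644559941571623), np.float64(0.18999999999999986))
c [0.5983 0.0735] yaw 0.033273435104232925 res [[-0.0014  0.0001]
 [-0.0026  0.0009]
 [ 0.0014  0.0013]
 [ 0.0025 -0.0024]]
nut [ 0.0001 -0.1102] end [-0.153   0.0241] [0.4446 0.0925 0.054 ]
s 0.8509955807639065 0.20346923226907954
lever (np.float64(0.001707080015636347), np.float64(0.22999999999999984))
jar [0.8018 0.079  0.085 ]
cone [ 0.8035 -0.0482  0.1   ]
cup [ 0.6467 -0.1317  0.06  ]
```

>>> servo_tool --commands "0 0 -0.135 0 0 0 0; 0 0 -0.135 0 0 0 0; 0 0 -0.136 0 0 0 0; 0 0 0 -18 -48 0 0; 0 0 0 -18 -48 0 0"

```text
time_s: 0.72
eef_pos: [0.2489, 0.4394, 0.2306]
eef_rot: [-0.0, -0.017, 1.0, -0.0]
wrist_force: [1.0, -0.5, 1.1]
opening: -0.004
grasp_force: 0.0
```

>>> servo_tool --commands "0 0 0 -18 -48 0 0; 0 0 0 -18 -48 0 0; 0 0 0 -18 -48 0 0; 0 0 0 -18 -48 0 0; 0 0 0 -18 -48 0 0"

```text
time_s: 1.35
eef_pos: [0.3469, 0.202, 0.2312]
eef_rot: [0.0, -0.016, 1.0, 0.0]
wrist_force: [0.7, 0.4, -0.2]
opening: 0.002
grasp_force: 0.0
```

>>> servo_tool --commands "0 0 0 -18 -48 0 0; 0 0 0 -18 -48 0 0; 0 0 0 -18 -48 0 0; 0 0 0 0 0 0 0; 0 0 0 0 0 0 0"

```text
time_s: 1.98
eef_pos: [0.4048, 0.0617, 0.2309]
eef_rot: [-0.001, -0.016, 1.0, 0.0]
wrist_force: [-0.1, -0.4, 0.2]
opening: 0.004
grasp_force: 0.0
```

```bash
cat >> h.py <<'E'
C=np.array([.5975,.0735]); YAW=.032
RJ=np.array([[np.cos(YAW),-np.sin(YAW)],[np.sin(YAW),np.cos(YAW)]])
def where():
    from scipy.spatial.transform import Rotation
    o=get_obs(); w,x,y,z=o["eef_rot"]; M=Rotation.from_quat([x,y,z,w]).as_matrix()
    print("t",round(o["time_s"],2),"jig mm",(1e3*np.r_[RJ.T@(np.array(o["eef_pos"][:2])-C),o["eef_pos"][2]]).round(1),"yawerr",round(np.arctan2(M[1,1],M[0,1])-np.pi/2-YAW,4),"z",M[:,2].round(3),"F",np.round(o["wrist_force"],1),"op",round(o["opening"],2))
E
python3 -c "
from h import *
where(); cv2.imwrite('pics/side1.png',camera('side'))"
```

```text
t 1.98 jig mm [-193.    -5.7  230.9] yawerr -0.0007 z [-0.001  0.001 -1.   ] F [-0.1 -0.4  0.2] op 0.0
```

>>> servo_tool --commands "0 0 0 0 -4 47 0; 0 0 0 0 0 47 0; 0 0 0 0 0 47 0; 0 0 0 0 0 47 0; 0 0 0 0 0 0 0"

```text
time_s: 2.65
eef_pos: [0.4014, 0.0592, 0.0405]
eef_rot: [-0.004, -0.017, 1.0, 0.001]
wrist_force: [-0.4, 0.2, 0.2]
opening: -0.0
grasp_force: 0.0
```

```bash
python3 -c "
from h import *
where(); a=camera('side')[155:335,220:420]; cv2.imwrite('pics/side2.png',cv2.resize(a,None,fx=3,fy=3,interpolation=2))"
```

```text
t 2.65 jig mm [-196.5   -8.    40.5] yawerr 0.0026 z [-0.009  0.001 -1.   ] F [-0.4  0.2  0.2] op -0.0
```

View pics/side2.png

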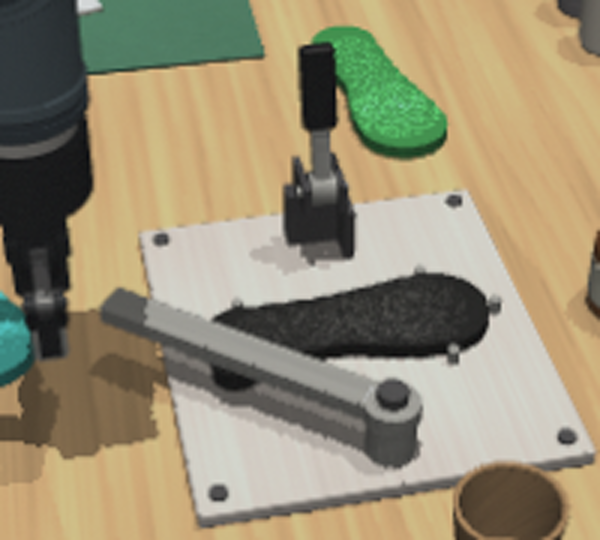

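The fingertip, at (50,345), stands on the robot side of the strap at strap height, clear of it. I'll push along jig +x.

>>> servo_tool --commands "0 0 0 -14 0 -2 0; 0 0 0 -14 0 0 0; 0 0 0 -14 0 0 0; 0 0 0 -14 0 0 0; 0 0 0 -14 0 0 0"

```text
time_s: 3.32
eef_pos: [0.4763, 0.0596, 0.0455]
eef_rot: [-0.0, -0.016, 1.0, -0.0]
wrist_force: [-1.2, -0.4, 0.6]
opening: 0.0
grasp_force: 0.8
```

>>> servo_tool --commands "0 0 0 -14 0 0 0; 0 0 0 -14 0 0 0; 0 0 0 -14 0 0 0; 0 0 0 -14 0 0 0; 0 0 0 -8 0 0 0"

```text
time_s: 3.95
eef_pos: [0.5403, 0.0617, 0.0452]
eef_rot: [0.0, -0.016, 1.0, 0.0]
wrist_force: [-2.9, 1.4, 0.3]
opening: 0.002
grasp_force: 1.1
```

```bash
python3 -c "
from h import *
where(); a=camera('side')[155:335,220:420]; cv2.imwrite('pics/side3.png',cv2.resize(a,None,fx=3,fy=3,interpolation=2))"
```

```text
t 3.95 jig mm [-57.6  -9.9  45.2] yawerr 0.0002 z [ 0.  0. -1.] F [-2.9  1.4  0.3] op 0.0
```

>>> servo_tool --commands "0 0 0 -9 0 2 0; 0 0 0 -9 0 0 0; 0 0 0 -8 0 0 0; 0 0 0 -5 0 0 0; 0 0 0 0 0 0 0"

```text
time_s: 4.62
eef_pos: [0.5713, 0.0625, 0.0435]
eef_rot: [0.001, -0.016, 1.0, -0.0]
wrist_force: [0.4, -0.2, 0.4]
opening: 0.005
grasp_force: 0.0
```

>>> servo_tool --commands "0 0 0 -2 0 0 0; 0 0 0 -1 0 0 0; 0 0 0 0 0 0 0"

```text
time_s: 5.0
eef_pos: [0.5734, 0.0628, 0.0434]
eef_rot: [0.0, -0.016, 1.0, -0.0]
wrist_force: [-1.8, 1.1, 1.1]
opening: 0.004
grasp_force: 0.8
```

```bash
python3 -c "
from h import *
where(); a=camera('side')[155:335,220:420]; cv2.imwrite('pics/side3.png',cv2.resize(a,None,fx=3,fy=3,interpolation=2))"
```

```text
t 5.0 jig mm [-24.4 -10.   43.4] yawerr 0.0002 z [ 0. -0. -1.] F [-1.8  1.1  1.1] op 0.0
```

View pics/side3.png

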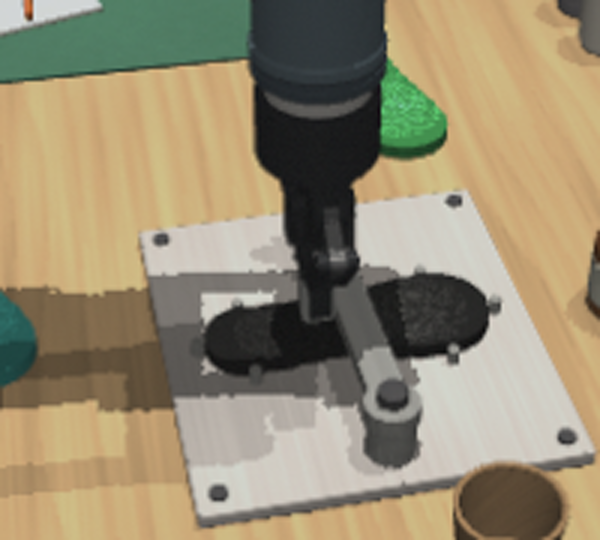

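The strap is nearly across the sole, running from the nut at (392,393) to about (340,285). The force still shows only friction, so I'll push a little further until the stop is felt.

>>> servo_tool --commands "0 0 0 -2 0 0 0; 0 0 0 -2 0 0 0; 0 0 0 0 0 0 0"

```text
time_s: 5.42
eef_pos: [0.5756, 0.063, 0.043]
eef_rot: [-0.002, -0.016, 1.0, 0.0]
wrist_force: [-8.1, 0.3, 6.2]
opening: -0.003
grasp_force: 4.1
```

>>> servo_tool --commands "0 0 0 -2 0 0 0; 0 0 0 0 0 0 0; 0 0 0 0 0 0 0"

```text
time_s: 5.8
eef_pos: [0.5757, 0.063, 0.0426]
eef_rot: [-0.004, -0.016, 1.0, -0.0]
wrist_force: [-14.4, -1.4, 10.4]
opening: 0.004
grasp_force: 7.3
```

Force has risen to 14 N with no further travel at jig x ≈ −22 mm, exactly where the strap's edge should be when it is home. Next I'll back off, rise and go to the lever.

>>> servo_tool --commands "0 0 0 12 0 0 0; 0 0 0 14 0 0 0; 0 0 0 0 0 -40 0; 0 0 0 0 0 -40 0; 0 0 0 0 0 -28 0"

```text
time_s: 6.42
eef_pos: [0.5538, 0.062, 0.1534]
eef_rot: [0.001, -0.016, 1.0, -0.0]
wrist_force: [-0.5, 0.1, 0.6]
opening: -0.002
grasp_force: 0.0
```

>>> servo_tool --commands "0 0 0 -22 0 0 0; 0 0 0 -24 20 0 0; 0 0 0 0 30 0 0; 0 0 0 0 0 0 0; 0 0 0 0 0 0 0"

```text
time_s: 7.05
eef_pos: [0.5974, 0.1132, 0.1512]
eef_rot: [0.0, -0.016, 1.0, -0.0]
wrist_force: [0.7, -0.7, -0.0]
opening: 0.002
grasp_force: 0.0
```

```bash
python3 -c "
from h import *
where(); a=camera('side')[135:315,220:420]; b=camera('top')[180:310,225:375]
a=cv2.resize(a,(400,360)); b=cv2.resize(b,(400,360)); cv2.imwrite('pics/s4.png',np.hstack([a,b]))"
```

```text
t 7.05 jig mm [  1.2  39.7 151.2] yawerr 0.0006 z [ 0. -0. -1.] F [ 0.7 -0.7 -0. ] op 0.0
```

View pics/s4.png

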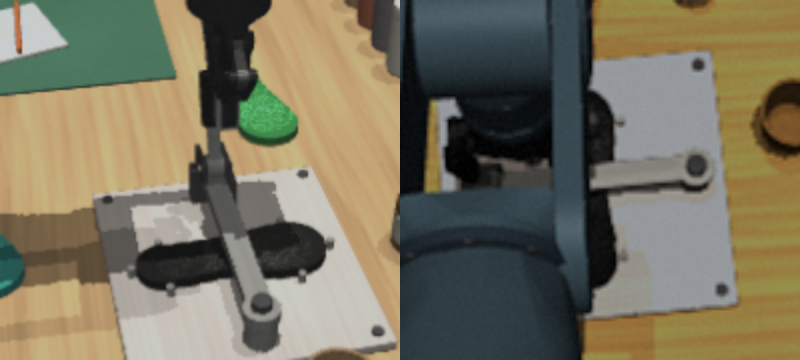

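The side view shows the strap lying straight across the sole with its end under the cam. The finger stands just on the strap side of the lever handle. Now I'll push the lever along its arc.

>>> servo_tool --commands "0 0 0 0 20 0 0; 0 0 0 0 19 3 0; 0 0 0 0 12 3 0; 0 0 0 0 11 3 0; 0 0 0 0 10 6 0"

```text
time_s: 7.78
eef_pos: [0.5959, 0.1863, 0.1367]
eef_rot: [0.001, -0.016, 1.0, -0.0]
wrist_force: [0.8, -2.6, 4.8]
opening: 0.001
grasp_force: 2.1
```

>>> servo_tool --commands "0 0 0 0 10 7 0; 0 0 0 0 8 9 0; 0 0 0 0 7 9 0; 0 0 0 0 4 7 0; 0 0 0 0 3 7 0"

```text
time_s: 8.4
eef_pos: [0.5948, 0.2189, 0.0973]
eef_rot: [0.001, -0.016, 1.0, 0.001]
wrist_force: [0.3, 1.8, 5.1]
opening: 0.0
grasp_force: 2.2
```

```bash
python3 -c "
from h import *
where()"
```

```text
t 8.4 jig mm [  2.  145.4  97.3] yawerr 0.0002 z [ 0.001  0.002 -1.   ] F [0.3 1.8 5.1] op 0.0
```

>>> servo_tool --commands "0 0 0 0 1 5 0; 0 0 0 0 1 4 0; 0 0 0 0 0 3 0; 0 0 0 0 0 2 0; 0 0 0 0 0 0 0"

```text
time_s: 9.02
eef_pos: [0.5944, 0.2199, 0.0846]
eef_rot: [0.0, -0.016, 1.0, 0.0]
wrist_force: [-3.4, 2.1, 12.0]
opening: -0.0
grasp_force: 6.1
```

>>> servo_tool --commands "0 0 0 0 0 2 0; 0 0 0 0 0 0 0"

```text
time_s: 9.28
eef_pos: [0.5945, 0.2201, 0.0843]
eef_rot: [0.0, -0.016, 1.0, 0.0]
wrist_force: [-8.6, 1.0, 22.9]
opening: 0.001
grasp_force: 11.3
```

Travel has stopped and the force is rising at z = 84 mm, so the lever is on its stop. I'll lift straight up, back away and check.

>>> servo_tool --commands "0 0 0 0 0 -15 0; 0 0 0 0 0 -45 0; 0 0 0 0 0 -55 0; 0 0 0 50 0 -30 0; 0 0 0 60 0 0 0"

```text
time_s: 9.9
eef_pos: [0.4852, 0.2156, 0.2289]
eef_rot: [0.002, -0.016, 1.0, 0.0]
wrist_force: [0.7, -0.9, 0.5]
opening: -0.001
grasp_force: 0.0
```

>>> servo_tool --commands "0 0 0 55 40 0 0; 0 0 0 50 40 0 0; 0 0 0 0 40 0 0; 0 0 0 0 0 0 0; 0 0 0 0 0 0 0"

```text
time_s: 10.52
eef_pos: [0.3812, 0.3278, 0.2257]
eef_rot: [-0.001, -0.016, 1.0, -0.001]
wrist_force: [-0.5, -0.9, -0.2]
opening: 0.0
grasp_force: 0.0
```

```bash
python3 -c "
from h import *
where(); a=camera('side')[145:365,240:480]; b=camera('top')[150:320,225:395]
a=cv2.resize(a,(400,367)); b=cv2.resize(b,(367,367)); cv2.imwrite('pics/s5.png',np.hstack([a,b]))"
```

```text
t 10.53 jig mm [-208.1  261.1  225.7] yawerr 0.0004 z [-0.001 -0.001 -1.   ] F [-0.5 -0.9 -0.2] op 0.0
```

View pics/s5.png

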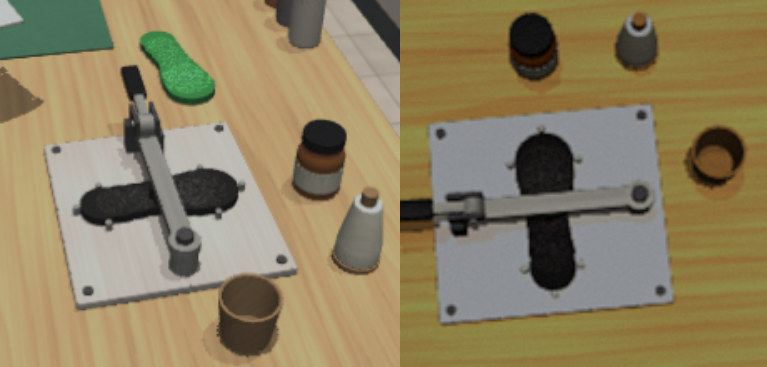

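The strap runs straight across the sole from (640,193) to (480,207), and the lever lies level, pointing to +y at (415,210). The sole and the three bystanders have not moved.

```bash
python3 -c "
from bench import *
print(hand_in())"
```

```text
the job is handed in; nothing more can be done
None
```

The job is handed in: the strap is home on its stop, the cam lever was then pushed down to its stop, and the last pictures show the sole and bystanders in place; hand-in returned no verdict.

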